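# Rinse a highball glass on the sprung glass rinser

## Task

Take the green glass from the drying mat and, keeping it mouth-down, set it centred over the star of the glass rinser so that the spray nozzle is inside its mouth. Press it gently straight down until the sprung star has sunk about 8 mm (the valve is open, but not jammed on its bottom stop), rinse it like that for at least 3 seconds, and finish still holding the glass pressed down there. Leave the amber glass and the clear glass standing where they are.

Things in the scene. Friction and masses are not known exactly. Their poses are not given: they have to be found in the camera images.
- green_glass: the glass to rinse: straight highball tumbler of green glass, 60 mm outside diameter, 125 mm tall, 3 mm wall (mouth 54 mm inside), about 0.2 kg, upside down on the mat: mouth down, closed base on top. Origin: centre of the mouth's rim plane, its lowest point; z up its axis. Grip it from above near the closed base; 30 N of grip carries it and pushes 15 N down without slipping
- amber_glass: an identical glass of amber (brown-yellow) glass, upside down on the same mat, to be left alone; origin and axes as for the green glass
- clear_glass: an identical glass of clear colourless glass, upside down on the same mat, to be left alone; origin and axes as for the green glass
- drying_mat: grey ribbed silicone drying mat, fixed, 150 mm (its x) by 345 mm (its y); the glasses stand on it 6 mm above the worktop, in a row along its y, about 108 mm apart, in any order. Origin: centre of its underside
- rinser: glass rinser, fixed to the worktop: steel drip tray 150 mm (its x) by 136 mm (its y), 16 mm high, grille at 12 mm; in its centre a black six-armed star, 102 mm across, on a sprung valve stem. Origin: centre of the tray's underside, on the worktop; z up
- star_top (a point): centre of the star, level with the top of its arms, on which the glass's rim rests; 34 mm above the worktop when released; it moves down with the star. A steel nozzle dome, 25 mm wide, stands 10 mm above this point and goes inside the glass's mouth. z up
- valve_star (a joint): how far the star is pressed down, in m: 0 released, 0.014 at the bottom stop. A spring pushes it up: about 4 N to start it moving, then 0.8 N more per mm (about 10.5 N at 8 mm, 15.5 N at the stop); let go, it springs back
Not all that is in view belongs to the job. Of the things like the green_glass, leave any that is blue; of the rest the larger one is meant.

How it is judged:
By the outcome, as a careful person would: the job done as asked, in the order asked, and still so for the second after the job is handed in, while the arm keeps its last pose, push and grip.
It also fails if it takes over 58 s, if anything falls off the work surface, if the arm or the gripper's body presses on something with over 40 N, if the wrist force passes 120 N, or if a joint passes its speed limit or range.

## Robot

A 7-joint arm with a two-finger parallel gripper is mounted at the origin on a cart in front of the work surface, level with it; the furniture and walls round the work are solid. World frame = base frame: x ahead of the robot, y to its left, z up, the work surface at z = 0. Lengths are in m, angles in rad, forces in N, time in s.
With the tool pointing down it reaches from about 0.4 to 0.85 m from the base axis. Payload 6.9 kg.
Tool frame: the origin (TCP) lies between the finger pads; the fingertips stand 11 mm ahead of it and the grasp point (between the pads) lies 8 mm behind it (env.tcp_to_tips is the distance from the TCP to the fingertips, in m); z points along the fingers, y is the line along which they close (so a half turn about z gives the same grasp; the last joint's range is limited). The gripper opens to 85 mm and grips with 20 to 120 N. Pads are 22 mm wide; open, the fingers measure 114 mm over their backs; the gripper's body (76 mm by 85 mm) begins 54 mm behind the grasp point. The pads swing forward as they close: fully open they stand 13 mm farther back than shut.
Start: joints at [-1.103, 0.507, -0.238, 1.5, 0.126, 1.149, -0.155], TCP at [0.222, 0.584, 0.207] pointing down, gripper open.
Joint ranges: [-3.08, 3.08], [-0.24, 2.05], [-1.43, 1.35], [0, 2.5], [-1.52, 4.66], [0.17, 1.96], [-2.89, 2.89]. Speed limits (rad/s): [2.39, 2.39, 3.14, 3.14, 3.14, 3.14, 3.14].

## Interface

Orientations are given as a unit quaternion [x, y, z, w].
In Python, from workcell import env gives the robot as it stands. The module is installed in compiled form; this text tells all that it offers.
- The arm moves only by the tool drive_tool, never from a script. Its argument "rows" is a list of rows, each an object of numbers: "jaw": the opening, from -1 (shut) to 1 (fully open); "x", "y", "z": the shift along the tool's x, y, z in mm; "spin": the turn about the tool's z in degrees. A call has 1 to 5 rows; each row shifts and turns the commanded pose from where the row before left it, along the tool's axes as they then stand; what a row does not reach is not made up. A row lasts 1/12 s, in which the tool goes at most 41.7 mm and 7.16 degrees, less where a joint would pass 70% of its speed; a pose out of reach is approached as far as the arm can. A call with a gripper value outside its range is refused whole. The fingers move at their own pace and stop on an object; "force" is the grip in N (left out, the last holds). Time passes only in rows, so rows that do not move let the fingers close. It gives the time, the measured TCP pose, the force, the opening and the grip force at its end, in the units of the state.
- env.state(): the state, without advancing time (a new reading comes with each control period).
- env.capture(name): name is "side" or "top" or "wrist"; returns a dict with "image" (420x560x3 uint8, red, green, blue), "z_map" (420x560 float32, m along the optical axis (not along the pixel's ray), 0 where there is no reading), "vertical_fov" (degrees; the focal length in pixels is half the picture's height over the tangent of half this angle, whatever the lens; pixels are square), "cx", "cy" (the principal point, pixels), "view" (4x4, takes a point from world to camera coordinates); the wrist camera has in their place "T_tool_cam" (4x4, takes a point from camera to tool coordinates, whose origin is the TCP and whose axes are the flange's). Camera axes: x right, y down, z forward; pixel columns grow to the right and rows downward; lengths in m; the calibration is good to about 2 mm. A picture is of the moment at which its call begins: read the wrist's pose just before it.
- env.finish_job(): hands the job in; it is judged then, once.
The state is a dict: "t": time; "q": joint angles; "qvel": joint speeds; "joint_efforts": joint torques, N m; "tcp_pos": TCP position; "orientation": TCP orientation; "ft_force": force on the tool from outside, world axes, zero at the start; "torque": the same for the moment, N m; "gripper_width": opening from 0.0 (shut) to 1.0 (fully open); "grasp_force": force on a finger pad.
Only numpy, scipy, OpenCV 4.12 (cv2) and the standard library are available. Lean on these libraries where they do the work, as an engineer would, in place of code of your own. Each camera call takes 0.05 s, during which the arm holds its last target. There are 200 camera calls.

## Working session

There is one attempt and no reset: what is moved stays moved. The work goes in short steps, Python scripts to look and compute and a tool call to move; the robot and the scene stay as the last step left them, time stands still between calls to the robot, and variables do not carry over. Pictures are saved under pics/ and viewed, at most 10 in all, crops included, and the job is handed in when it is done.

Besides the shell and the picture viewer there is one more tool, called after ">>>" as name([rows], argument=value, ...), one row to a line, values as JSON. drive_tool: Moves the arm, as the interface text tells. Its arguments: {"type":"object","properties":{"rows":{"type":"array","items":{"type":"object","properties":{"jaw":{"type":"number"},"x":{"type":"number"},"y":{"type":"number"},"z":{"type":"number"},"spin":{"type":"number"}}}},"force":{"type":"number"}},"required":["rows"]}

```bash
mkdir -p pics; cat > h.py <<'E'
import numpy as np, cv2
from workcell import env
from scipy.spatial.transform import Rotation as R
def cap(n):
    s=env.state(); c=env.capture(n)
    h=c["image"].shape[0]; c["f"]=h/2/np.tan(np.radians(c["vertical_fov"])/2)
    if "view" in c: c["T"]=np.linalg.inv(c["view"])
    else:
        W=np.eye(4);W[:3,:3]=R.from_quat(s["orientation"]).as_matrix();W[:3,3]=s["tcp_pos"];c["T"]=W@c["T_tool_cam"]
    return c
def ray(c,u,v):
    d=np.array([(u-c["cx"])/c["f"],(v-c["cy"])/c["f"],1]); return c["T"][:3,3],c["T"][:3,:3]@d
def at_z(c,u,v,z):
    o,d=ray(c,u,v); return o+d*(z-o[2])/d[2]
def dep(c,u,v):
    o,d=ray(c,u,v); return o+d*c["z_map"][int(v),int(u)]
def save(n,im): cv2.imwrite(n,im[:,:,::-1])
E
python3 - <<'E'
from h import *
import pickle
s=env.state();print({k:np.round(v,3) for k,v in s.items()})
for n in("side","top"):
    c=cap(n);save(f"pics/{n}.png",c["image"]);pickle.dump(c,open(n+".pkl","wb"));print(n,c["f"],c["cx"],c["cy"],c["T"].round(3).tolist())
E
```

```text
{'t': np.float64(0.0), 'q': array([-1.103,  0.508, -0.238,  1.501,  0.126,  1.149, -0.155]), 'qvel': array([ 0.   , -0.   , -0.001, -0.002,  0.   , -0.001,  0.002]), 'joint_efforts': array([-1.0000e-03, -6.2060e+01, -2.1870e+00, -2.4965e+01,  1.3000e-02,
        1.2000e-02,  0.0000e+00]), 'tcp_pos': array([0.222, 0.584, 0.206]), 'orientation': array([ 0.18 ,  0.984, -0.001, -0.   ]), 'ft_force': array([0.142, 0.724, 0.833]), 'torque': array([ 0.014, -0.072,  0.044]), 'grasp_force': np.float64(0.0), 'gripper_width': np.float64(0.998)}
side 446.37139820735325 282.67176821813 215.8340611273205 [[0.837, -0.402, 0.373, 0.139], [-0.548, -0.592, 0.591, -0.555], [-0.017, -0.699, -0.715, 0.705], [0.0, 0.0, 0.0, 1.0]]
top 412.9350285879413 282.3917806210941 211.79072799606007 [[0.019, -0.995, 0.102, 0.373], [-1.0, -0.021, -0.014, 0.025], [0.016, -0.102, -0.995, 0.917], [0.0, 0.0, 0.0, 1.0]]
```

View pics/side.png

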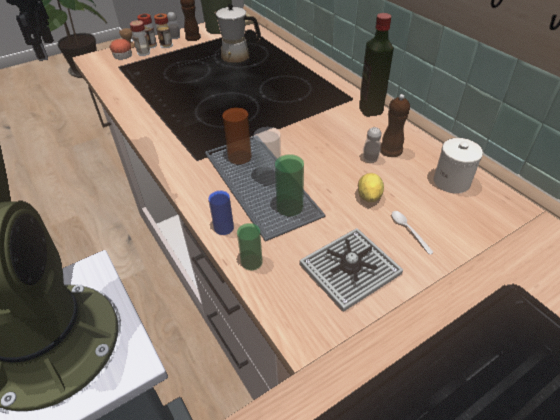

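View pics/top.png

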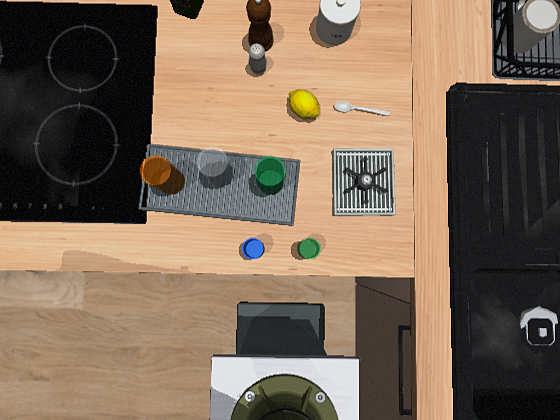

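The side view shows the large green glass with its base near (290,163) and the star at (351,259). In the top view they are at (270,175) and (367,180). The small green and blue glasses at (309,248) and (254,248) are decoys. I'll enlarge these areas.

```bash
python3 - <<'E'
from h import *
import pickle
t=pickle.load(open("top.pkl","rb"));s=pickle.load(open("side.pkl","rb"))
z=lambda c,u,v,k=5:cv2.resize(c["image"][v:v+60,u:u+80],None,fx=k,fy=k,interpolation=cv2.INTER_CUBIC)
a=np.hstack([z(t,230,145),z(t,325,150)]);b=np.hstack([z(s,250,150),z(s,312,230)])
save("pics/c1.png",np.vstack([a,b]))
for n,c,p in(("top",t,[(270,170),(270,175),(213,165),(157,171),(309,248),(254,248),(367,180),(363,182),(410,180)]),("side",s,[(290,163),(290,200),(351,259)])):
  for q in p: print(n,q,dep(c,*q).round(4))
for c,n in((t,"t"),(s,"s")):
  im=c["image"].astype(int);m=((im[...,1]-im[...,0]>25)&(im[...,1]-im[...,2]>10)).astype(np.uint8)
  k,l,st,ce=cv2.connectedComponentsWithStats(m)
  for i in range(1,k):
    if st[i,4]>80: print(n,st[i],ce[i].round(1))
E
```

```text
top (270, 170) [0.5342 0.0393 0.1299]
top (270, 175) [0.5244 0.0391 0.1297]
top (213, 165) [0.5413 0.1495 0.1309]
top (157, 171) [0.5271 0.2564 0.1311]
top (309, 248) [ 0.3859 -0.0413  0.09  ]
top (254, 248) [0.3838 0.0683 0.091 ]
top (367, 180) [ 0.5345 -0.1679  0.0447]
top (363, 182) [ 0.5312 -0.1606  0.0382]
top (410, 180) [ 0.5446 -0.2747  0.002 ]
side (290, 163) [0.5329 0.0372 0.1305]
side (290, 200) [0.5162 0.0129 0.0548]
side (351, 259) [ 0.5289 -0.1748  0.042 ]
t [254 156  32  39 853] [269.5 172.6]
t [299 238  22  21 371] [309.4 248.1]
s [275 155  29  18 390] [288.8 163.6]
s [238 224  22  16 286] [248.4 231.5]
```

View pics/c1.png

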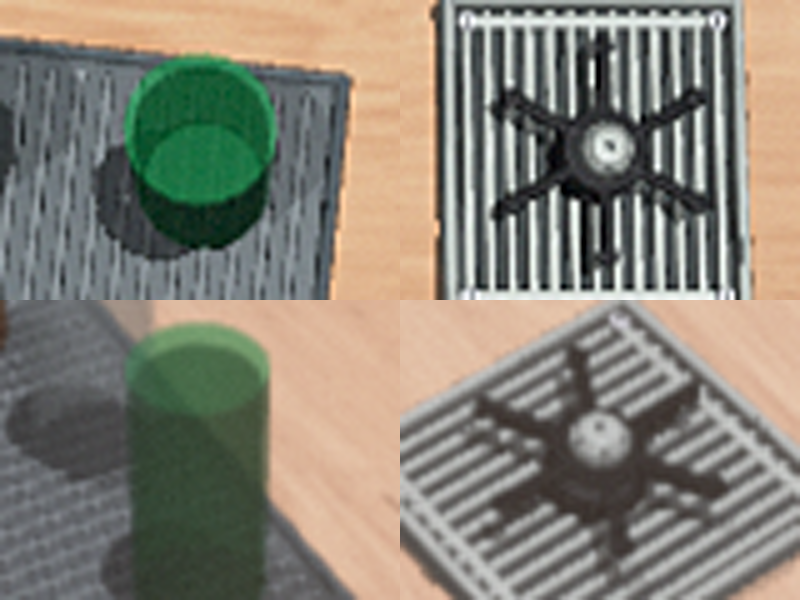

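Top view: base-ellipse centre at (270.0,170.6), nozzle tip at (366.7,179.2), star arms centred at (365.0,180.4). Side view: base centre at (289.3,163.5), nozzle tip at (351.9,255.3).

```bash
python3 - <<'E'
from h import *
import pickle
t=pickle.load(open("top.pkl","rb"));s=pickle.load(open("side.pkl","rb"))
def tri(p,q):
    (o1,d1),(o2,d2)=ray(t,*p),ray(s,*q)
    x=np.linalg.lstsq(np.c_[d1,-d2],o2-o1,rcond=None)[0];a,b=o1+d1*x[0],o2+d2*x[1];return ((a+b)/2).round(4),np.linalg.norm(a-b).round(4)
print("glass",tri((269.9,170.5),(289.3,163.5)),"nozzle",tri((366.6,179),(351.9,255.2)))
print(at_z(t,269.9,170.5,.131),at_z(s,289.3,163.5,.131))
print(at_z(t,366.6,179,.044),at_z(s,351.9,255.2,.044),at_z(t,365,180.4,.034))
for n,c in(("top",t),):   # fitted top disc from depth
    v,u=np.mgrid[150:200,245:295];P=np.array([dep(c,a,b) for a,b in zip(u.ravel(),v.ravel())]);P=P[P[:,2]>.122];print(len(P),P.mean(0),cv2.minEnclosingCircle(P[:,:2].astype(np.float32)))
v,u=np.mgrid[145:215,330:396];P=np.array([dep(t,a,b) for a,b in zip(u.ravel(),v.ravel())])
Q=P[(P[:,2]>.028)];print(len(Q),Q.mean(0),cv2.minEnclosingCircle(Q[:,:2].astype(np.float32)))
Q=P[(P[:,2]>.007)&(P[:,2]<.03)];print("tray",len(Q),cv2.minAreaRect(Q[:,:2].astype(np.float32)))
for a,b in((289,163),):
    v,u=np.mgrid[150:180,270:310];P=np.array([dep(s,a,b) for a,b in zip(u.ravel(),v.ravel())]);P=P[(P[:,2]>.127)&(P[:,2]<.14)];print(len(P),P.mean(0),cv2.minEnclosingCircle(P[:,:2].astype(np.float32)))
e=env.state();M=R.from_quat(e["orientation"]).as_matrix();print(M.round(4).tolist(),env.tcp_to_tips)
E
```

```text
glass (array([0.5333, 0.0397, 0.1275]), np.float64(0.0008)) nozzle (array([ 0.5373, -0.1678,  0.0406]), np.float64(0.0004))
[0.53296047 0.03943693 0.131     ] [0.53050816 0.03616868 0.131     ]
[ 0.53680523 -0.16715795  0.044     ] [ 0.53505641 -0.16975504  0.044     ] [ 0.53552363 -0.16586704  0.034     ]
750 [0.5329447  0.03983571 0.13190192] ((0.4681776762008667, 0.03353797644376755), 0.09594397246837616)
531 [ 0.53416537 -0.16261618  0.05331962] ((0.46825939416885376, -0.09219176322221756), 0.15147092938423157)
tray 3212 ((0.5387770533561707, -0.1674584448337555), (0.15002231299877167, 0.13731130957603455), 1.1461750268936157)
455 [0.53053572 0.03761679 0.13019232] ((0.5305179357528687, 0.03975452110171318), 0.030920160934329033)
[[-0.9349, 0.3549, -0.0005], [0.3549, 0.9349, -0.0015], [-0.0001, -0.0016, -1.0]] 0.011
```

>>> drive_tool([
  {"jaw": 1, "x": -15, "y": -12},
  {"jaw": 1, "x": -24, "y": -20},
  {"jaw": 1, "x": -24, "y": -20},
  {"jaw": 1, "x": -24, "y": -20},
  {"jaw": 1, "x": -24, "y": -20},
], force=30)

```text
invalid input
```

>>> drive_tool([
  {"jaw": 1, "x": -15, "y": -12, "z": 0, "spin": 0},
  {"jaw": 1, "x": -24, "y": -20, "z": 0, "spin": 0},
  {"jaw": 1, "x": -24, "y": -20, "z": 0, "spin": 0},
  {"jaw": 1, "x": -24, "y": -20, "z": 0, "spin": 0},
  {"jaw": 1, "x": -24, "y": -20, "z": 0, "spin": 0},
], force=30)

```text
t: 0.52
tcp_pos: [0.2933, 0.4573, 0.2067]
orientation: [0.18, 0.984, -0.0, -0.0]
ft_force: [-0.2, 0.4, -0.4]
gripper_width: 0.999
grasp_force: 0.0
```

>>> drive_tool([
  {"jaw": 1, "x": -24, "y": -20, "z": 0, "spin": 0},
  {"jaw": 1, "x": -24, "y": -20, "z": 0, "spin": 0},
  {"jaw": 1, "x": -24, "y": -20, "z": 0, "spin": 0},
  {"jaw": 1, "x": -24, "y": -20, "z": 0, "spin": 0},
  {"jaw": 1, "x": -24, "y": -20, "z": 0, "spin": 0},
])

```text
t: 0.93
tcp_pos: [0.37, 0.3212, 0.207]
orientation: [0.18, 0.984, -0.0, -0.0]
ft_force: [1.2, 0.2, 1.6]
gripper_width: 1.002
grasp_force: 0.0
```

>>> drive_tool([
  {"jaw": 1, "x": -24, "y": -20, "z": 0, "spin": 0},
  {"jaw": 1, "x": -24, "y": -20, "z": 0, "spin": 0},
  {"jaw": 1, "x": -24, "y": -20, "z": 0, "spin": 0},
  {"jaw": 1, "x": -24, "y": -20, "z": 0, "spin": 0},
  {"jaw": 1, "x": -24, "y": -20, "z": 0, "spin": 0},
])

```text
t: 1.35
tcp_pos: [0.4466, 0.1852, 0.207]
orientation: [0.18, 0.984, -0.0, -0.0]
ft_force: [1.3, 0.4, 0.0]
gripper_width: 0.997
grasp_force: 0.0
```

>>> drive_tool([
  {"jaw": 1, "x": -24, "y": -20, "z": 0, "spin": 0},
  {"jaw": 1, "x": -24, "y": -20, "z": 0, "spin": 0},
  {"jaw": 1, "x": -24, "y": -20, "z": 0, "spin": 0},
  {"jaw": 1, "x": -24, "y": -20, "z": 0, "spin": 0},
  {"jaw": 1, "x": -24, "y": -20, "z": 0, "spin": 0},
])

```text
t: 1.77
tcp_pos: [0.5233, 0.0492, 0.207]
orientation: [0.18, 0.984, -0.0, -0.0]
ft_force: [0.5, 0.3, -0.0]
gripper_width: 1.003
grasp_force: 0.0
```

```bash
python3 - <<'E'
from h import *
import pickle
c=cap("wrist");save("pics/w1.png",c["image"]);pickle.dump(c,open("w1.pkl","wb"))
s=env.state();print(s["t"],s["tcp_pos"],s["orientation"],s["q"])
E
```

```text
1.8167 [0.52628655 0.04193863 0.20684071] [ 0.18390832  0.98294072 -0.00200294  0.00112548] [-0.08587082  0.35204785 -0.06070194  1.75792884  0.02964476  1.03156435
  1.04280928]
```

View pics/w1.png

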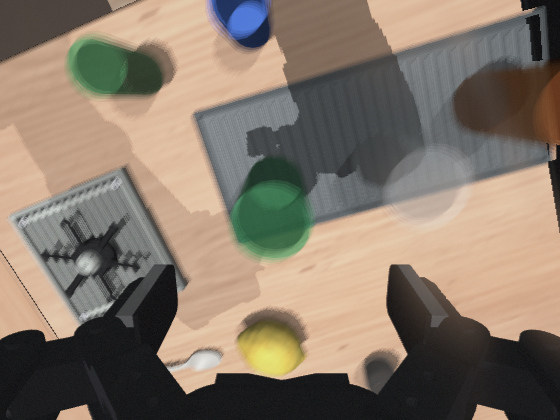

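The wrist view, still slightly in motion, shows the green base circle at about (273,218), radius 41 px, with the nozzle at about (93,260). I'll let the arm settle and measure again.

>>> drive_tool([
  {"jaw": 1, "x": 0, "y": 0, "z": 0, "spin": 0},
  {"jaw": 1, "x": 0, "y": 0, "z": 0, "spin": 0},
  {"jaw": 1, "x": 0, "y": 0, "z": 0, "spin": 0},
])

```text
t: 2.07
tcp_pos: [0.5224, 0.0518, 0.2069]
orientation: [0.18, 0.984, 0.0, -0.001]
ft_force: [-0.6, -0.2, -0.5]
gripper_width: 0.999
grasp_force: 0.0
```

```bash
python3 - <<'E'
from h import *
import pickle
s=env.state();c=cap("wrist");pickle.dump(c,open("w2.pkl","wb"))
print(s["t"],s["tcp_pos"],s["orientation"])
z=lambda u,v:cv2.resize(c["image"][v:v+120,u:u+100],None,fx=4,fy=4,interpolation=cv2.INTER_CUBIC)
save("pics/w2.png",np.hstack([z(225,150),z(50,200)]))
E
```

```text
2.0667 [0.52238617 0.05182357 0.20691261] [ 1.79749982e-01  9.83712164e-01  2.08420617e-04 -5.28027400e-04]
```

View pics/w2.png

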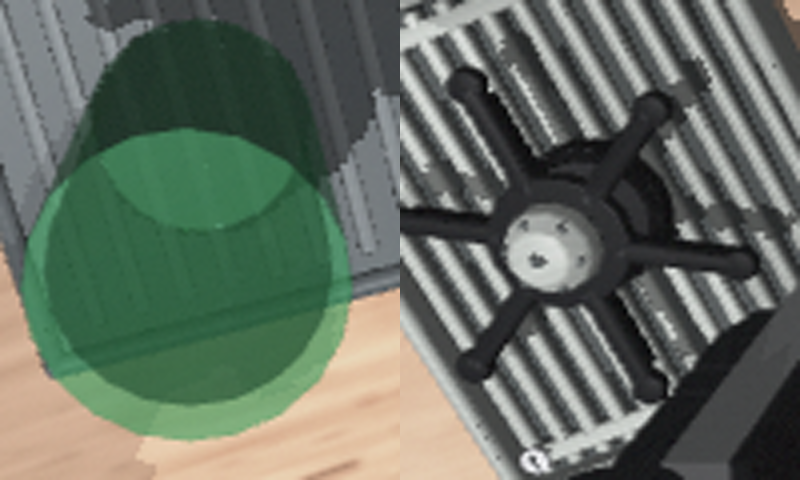

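Enlarged: base-circle centre at (271.6,220.8), nozzle tip at (84.3,264.8).

```bash
python3 - <<'E'
from h import *
import pickle
c=pickle.load(open("w2.pkl","rb"))
print(at_z(c,271.5,220.7,.131),at_z(c,84.3,264.7,.044))
t=pickle.load(open("top.pkl","rb"))
def tri(p,q):
    (o1,d1),(o2,d2)=ray(t,*p),ray(c,*q)
    x=np.linalg.lstsq(np.c_[d1,-d2],o2-o1,rcond=None)[0];return o1+d1*x[0],o2+d2*x[1]
print(tri((269.9,170.5),(271.5,220.7)),tri((366.6,179),(84.3,264.7)))
E
```

```text
[0.53104221 0.04025437 0.131     ] [ 0.53566551 -0.16710796  0.044     ]
(array([0.53464914, 0.03958693, 0.1227195 ]), array([0.53374104, 0.03897299, 0.12252318])) (array([ 0.53682176, -0.16717732,  0.0439121 ]), array([ 0.53573133, -0.16730406,  0.04373502]))
```

>>> drive_tool([
  {"jaw": 1, "x": -7, "y": -4, "z": 0, "spin": 0},
  {"jaw": 1, "x": -6, "y": -4, "z": 0, "spin": 0},
  {"jaw": 1, "x": 0, "y": 0, "z": 15, "spin": 0},
  {"jaw": 1, "x": 0, "y": 0, "z": 25, "spin": 0},
  {"jaw": 1, "x": 0, "y": 0, "z": 20, "spin": 0},
])

```text
t: 2.53
tcp_pos: [0.5329, 0.0381, 0.1465]
orientation: [0.18, 0.984, -0.0, 0.001]
ft_force: [-0.5, -0.5, -0.7]
gripper_width: 1.001
grasp_force: 0.0
```

>>> drive_tool([
  {"jaw": 1, "x": 0, "y": 0, "z": 20, "spin": 0},
  {"jaw": 1, "x": 0, "y": 0, "z": 19, "spin": 0},
  {"jaw": 1, "x": 0, "y": 0, "z": 10, "spin": 0},
  {"jaw": 1, "x": 0, "y": 0, "z": 0, "spin": 0},
  {"jaw": 1, "x": 0, "y": 0, "z": 0, "spin": 0},
])

```text
t: 2.95
tcp_pos: [0.5326, 0.0384, 0.0983]
orientation: [0.18, 0.984, -0.0, -0.0]
ft_force: [0.0, 0.1, -0.4]
gripper_width: 1.0
grasp_force: 0.0
```

>>> drive_tool([
  {"jaw": 0.6, "x": 0, "y": 0, "z": 0, "spin": 0},
  {"jaw": 0.5, "x": 0, "y": 0, "z": 0, "spin": 0},
  {"jaw": 0.4, "x": 0, "y": 0, "z": 0, "spin": 0},
  {"jaw": 0.2, "x": 0, "y": 0, "z": 0, "spin": 0},
  {"jaw": 0.0, "x": 0, "y": 0, "z": 0, "spin": 0},
], force=30)

```text
t: 3.37
tcp_pos: [0.5335, 0.0389, 0.0997]
orientation: [0.18, 0.984, 0.0, 0.001]
ft_force: [0.3, 0.9, 7.9]
gripper_width: 0.671
grasp_force: 30.6
```

>>> drive_tool([
  {"jaw": -1, "x": 0, "y": 0, "z": 0, "spin": 0},
  {"jaw": -1, "x": 0, "y": 0, "z": 0, "spin": 0},
  {"jaw": -1, "x": 0, "y": 0, "z": 0, "spin": 0},
  {"jaw": -1, "x": 0, "y": 0, "z": 0, "spin": 0},
  {"jaw": -1, "x": 0, "y": 0, "z": 0, "spin": 0},
])

```text
t: 3.78
tcp_pos: [0.5335, 0.0389, 0.0997]
orientation: [0.18, 0.984, 0.0, 0.002]
ft_force: [-0.7, 0.4, 6.6]
gripper_width: 0.675
grasp_force: 30.6
```

>>> drive_tool([
  {"jaw": -1, "x": 0, "y": 0, "z": -4, "spin": 0},
  {"jaw": -1, "x": 0, "y": 0, "z": -10, "spin": 0},
  {"jaw": -1, "x": 0, "y": 0, "z": -18, "spin": 0},
  {"jaw": -1, "x": 0, "y": 0, "z": -22, "spin": 0},
  {"jaw": -1, "x": 0, "y": 0, "z": -22, "spin": 0},
])

```text
t: 4.2
tcp_pos: [0.5318, 0.0385, 0.1755]
orientation: [0.18, 0.984, -0.0, -0.0]
ft_force: [0.2, -0.5, -2.4]
gripper_width: 0.672
grasp_force: 32.6
```

>>> drive_tool([
  {"jaw": -1, "x": 0, "y": 0, "z": -4, "spin": 0},
  {"jaw": -1, "x": 0, "y": 0, "z": 0, "spin": 0},
  {"jaw": -1, "x": 0, "y": 0, "z": 0, "spin": 0},
  {"jaw": -1, "x": 0, "y": 0, "z": 0, "spin": 0},
])

```text
t: 4.53
tcp_pos: [0.5315, 0.0384, 0.1771]
orientation: [0.18, 0.984, -0.0, -0.001]
ft_force: [-1.5, 0.0, -1.5]
gripper_width: 0.676
grasp_force: 32.6
```

```bash
python3 - <<'E'
from h import *
import pickle
s=env.state();print(s["t"],s["tcp_pos"],s["orientation"],s["ft_force"],s["gripper_width"],s["grasp_force"])
c=cap("side");pickle.dump(c,open("s2.pkl","wb"));t=cap("top");pickle.dump(t,open("t2.pkl","wb"))
z=lambda c,u,v:cv2.resize(c["image"][v:v+150,u:u+100],None,fx=4,fy=4,interpolation=cv2.INTER_CUBIC)
save("pics/s2.png",np.hstack([z(c,240,110),z(t,220,100)]))
E
```

```text
4.5333 [0.53150785 0.03842497 0.17714156] [ 1.80419266e-01  9.83589282e-01 -3.10454151e-04 -9.57805619e-04] [-1.54843651  0.04309184 -1.53525378] 0.6758004428717456 32.62424290180206
```

View pics/s2.png

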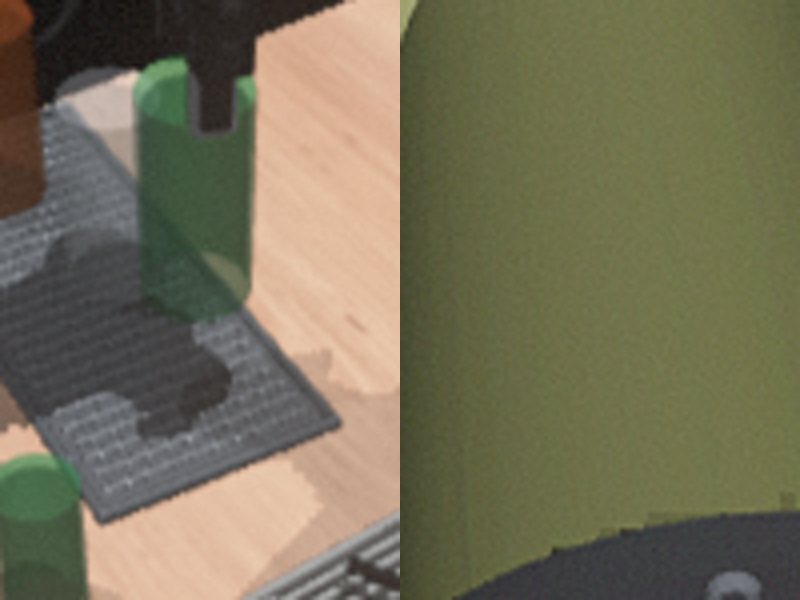

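The glass hangs upright in the fingers, with its rim centre near (288.7,181.7) in the side view. Next I carry it over the star.

>>> drive_tool([
  {"jaw": -1, "x": -4, "y": -10, "z": 0, "spin": 0},
  {"jaw": -1, "x": -8, "y": -19, "z": 0, "spin": 0},
  {"jaw": -1, "x": -8, "y": -19, "z": 0, "spin": 0},
  {"jaw": -1, "x": -8, "y": -19, "z": 0, "spin": 0},
  {"jaw": -1, "x": -8, "y": -19, "z": 0, "spin": 0},
])

```text
t: 5.05
tcp_pos: [0.5351, -0.0565, 0.1776]
orientation: [0.181, 0.984, -0.0, -0.0]
ft_force: [0.5, -0.2, -1.4]
gripper_width: 0.675
grasp_force: 32.6
```

>>> drive_tool([
  {"jaw": -1, "x": -8, "y": -19, "z": 0, "spin": 0},
  {"jaw": -1, "x": -8, "y": -19, "z": 0, "spin": 0},
  {"jaw": -1, "x": -8, "y": -19, "z": 0, "spin": 0},
  {"jaw": -1, "x": -8, "y": -19, "z": 0, "spin": 0},
  {"jaw": -1, "x": -8, "y": -19, "z": 0, "spin": 0},
])

```text
t: 5.47
tcp_pos: [0.5385, -0.1597, 0.1776]
orientation: [0.181, 0.984, -0.0, -0.001]
ft_force: [0.7, -0.0, -1.6]
gripper_width: 0.668
grasp_force: 32.6
```

>>> drive_tool([
  {"jaw": -1, "x": -4, "y": -10, "z": 0, "spin": 0},
  {"jaw": -1, "x": 0, "y": 0, "z": 0, "spin": 0},
  {"jaw": -1, "x": 0, "y": 0, "z": 0, "spin": 0},
  {"jaw": -1, "x": 0, "y": 0, "z": 0, "spin": 0},
])

```text
t: 5.8
tcp_pos: [0.5393, -0.167, 0.1779]
orientation: [0.18, 0.984, 0.001, -0.0]
ft_force: [0.1, 0.3, -0.7]
gripper_width: 0.674
grasp_force: 32.6
```

```bash
python3 - <<'E'
from h import *
import pickle
s=env.state();print(s["t"],s["tcp_pos"],s["orientation"],s["ft_force"],s["grasp_force"])
c=cap("side");pickle.dump(c,open("s3.pkl","wb"));w=cap("wrist");pickle.dump(w,open("w3.pkl","wb"))
z=lambda c,u,v:cv2.resize(c["image"][v:v+150,u:u+100],None,fx=4,fy=4,interpolation=cv2.INTER_CUBIC)
W=cv2.resize(w["image"],(400,300));W=np.vstack([W,np.zeros_like(W)])
save("pics/s3.png",np.hstack([z(c,305,150),W]))
print(at_z(pickle.load(open("s2.pkl","rb")),288.7,181.7,.0834))
E
```

```text
5.8 [ 0.5393205  -0.16698487  0.17790044] [ 1.79816988e-01  9.83699878e-01  5.22755166e-04 -3.56339639e-04] [ 0.13085977  0.25747116 -0.73711304] 32.62544274330139
[0.52833985 0.0357088  0.0834    ]
```

View pics/s3.png

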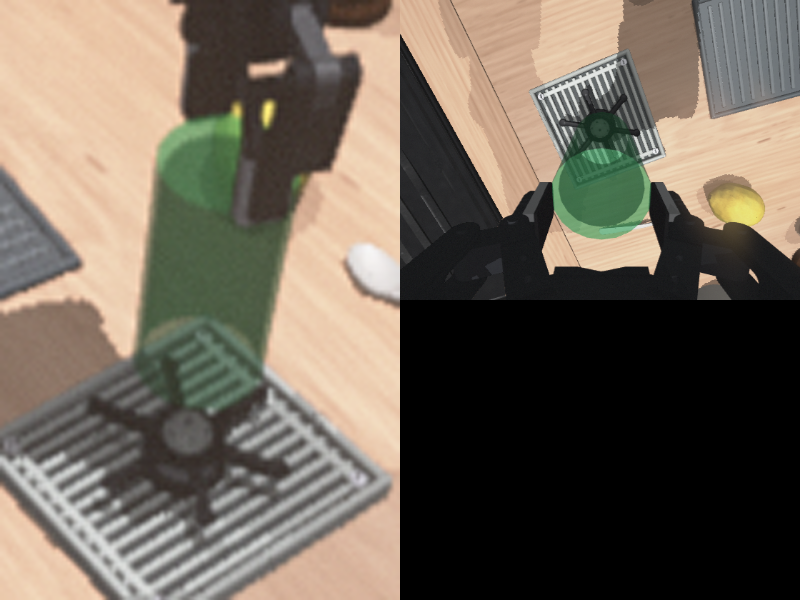

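Side view: the rim ellipse is centred at about (354.4,240.6), directly above the star. In the wrist view the nozzle shows through the glass. I'll go lower and check the centring.

>>> drive_tool([
  {"jaw": -1, "x": 1, "y": -1, "z": 8, "spin": 0},
  {"jaw": -1, "x": 0, "y": 0, "z": 10, "spin": 0},
  {"jaw": -1, "x": 0, "y": 0, "z": 8, "spin": 0},
  {"jaw": -1, "x": 0, "y": 0, "z": 0, "spin": 0},
  {"jaw": -1, "x": 0, "y": 0, "z": 0, "spin": 0},
])

```text
t: 6.32
tcp_pos: [0.5375, -0.1687, 0.1512]
orientation: [0.18, 0.984, 0.0, -0.001]
ft_force: [-0.4, -0.2, -1.5]
gripper_width: 0.676
grasp_force: 32.6
```

```bash
python3 - <<'E'
from h import *
import pickle
print(at_z(pickle.load(open("s3.pkl","rb")),354.4,240.6,.0842))
s=env.state();print(s["t"],s["tcp_pos"],s["ft_force"],s["grasp_force"])
c=cap("side");pickle.dump(c,open("s4.pkl","wb"))
w=cap("wrist");pickle.dump(w,open("w4.pkl","wb"))
W=w["image"][60:210,190:390]
save("pics/s4.png",np.hstack([cv2.resize(c["image"][210:285,310:390],None,fx=5,fy=5,interpolation=cv2.INTER_CUBIC),cv2.resize(W,(400,300))[:,:].repeat(1,0) if 0 else cv2.resize(W,(400,375),interpolation=cv2.INTER_CUBIC)]))
E
```

```text
[ 0.53676236 -0.16892848  0.0842    ]
6.3167 [ 0.53749448 -0.16865178  0.15120983] [-0.39069524 -0.23760776 -1.50652276] 32.632439732551575
```

View pics/s4.png

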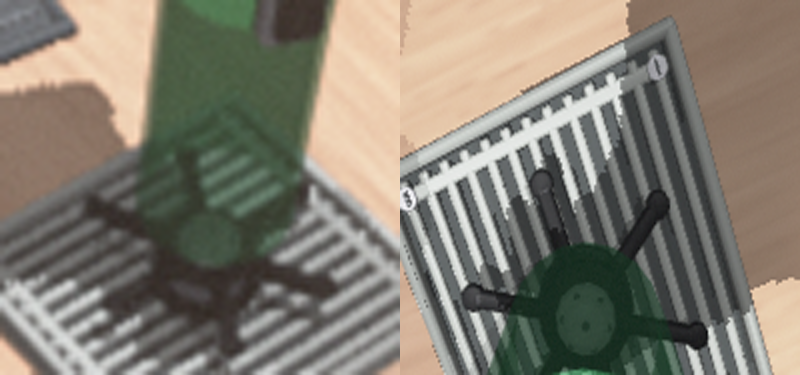

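The rim surrounds the nozzle, and the offset is now about 1 mm. I'll lower to just above contact, then press in small steps.

>>> drive_tool([
  {"jaw": -1, "x": 0, "y": 0, "z": 6, "spin": 0},
  {"jaw": -1, "x": 0, "y": 0, "z": 8, "spin": 0},
  {"jaw": -1, "x": 0, "y": 0, "z": 6, "spin": 0},
  {"jaw": -1, "x": 0, "y": 0, "z": 0, "spin": 0},
  {"jaw": -1, "x": 0, "y": 0, "z": 0, "spin": 0},
])

```text
t: 6.83
tcp_pos: [0.5376, -0.1688, 0.1315]
orientation: [0.18, 0.984, 0.0, -0.001]
ft_force: [-0.0, -0.2, -1.8]
gripper_width: 0.671
grasp_force: 32.6
```

>>> drive_tool([
  {"jaw": -1, "x": 0, "y": 0, "z": 1, "spin": 0},
  {"jaw": -1, "x": 0, "y": 0, "z": 1, "spin": 0},
  {"jaw": -1, "x": 0, "y": 0, "z": 1, "spin": 0},
  {"jaw": -1, "x": 0, "y": 0, "z": 1, "spin": 0},
  {"jaw": -1, "x": 0, "y": 0, "z": 0, "spin": 0},
])

```text
t: 7.25
tcp_pos: [0.538, -0.169, 0.1281]
orientation: [0.18, 0.984, -0.0, -0.0]
ft_force: [-0.3, 0.4, -1.3]
gripper_width: 0.677
grasp_force: 32.6
```

>>> drive_tool([
  {"jaw": -1, "x": 0, "y": 0, "z": 1, "spin": 0},
  {"jaw": -1, "x": 0, "y": 0, "z": 1, "spin": 0},
  {"jaw": -1, "x": 0, "y": 0, "z": 1, "spin": 0},
  {"jaw": -1, "x": 0, "y": 0, "z": 0, "spin": 0},
  {"jaw": -1, "x": 0, "y": 0, "z": 0, "spin": 0},
])

```text
t: 7.67
tcp_pos: [0.5384, -0.169, 0.1256]
orientation: [0.18, 0.984, -0.0, 0.0]
ft_force: [-0.4, 0.3, 4.8]
gripper_width: 0.672
grasp_force: 33.4
```

>>> drive_tool([
  {"jaw": -1, "x": 0, "y": 0, "z": 1, "spin": 0},
  {"jaw": -1, "x": 0, "y": 0, "z": 1, "spin": 0},
  {"jaw": -1, "x": 0, "y": 0, "z": 1, "spin": 0},
  {"jaw": -1, "x": 0, "y": 0, "z": 1, "spin": 0},
  {"jaw": -1, "x": 0, "y": 0, "z": 0, "spin": 0},
])

```text
t: 8.08
tcp_pos: [0.5384, -0.169, 0.1215]
orientation: [0.18, 0.984, -0.0, 0.0]
ft_force: [0.4, 0.6, 7.1]
gripper_width: 0.677
grasp_force: 33.8
```

>>> drive_tool([
  {"jaw": -1, "x": 0, "y": 0, "z": 1, "spin": 0},
  {"jaw": -1, "x": 0, "y": 0, "z": 0, "spin": 0},
  {"jaw": -1, "x": 0, "y": 0, "z": 0, "spin": 0},
  {"jaw": -1, "x": 0, "y": 0, "z": 0, "spin": 0},
])

```text
t: 8.42
tcp_pos: [0.5386, -0.169, 0.1208]
orientation: [0.18, 0.984, -0.0, 0.001]
ft_force: [-0.8, 0.9, 6.9]
gripper_width: 0.674
grasp_force: 33.8
```

>>> drive_tool([
  {"jaw": -1, "x": 0, "y": 0, "z": 1, "spin": 0},
  {"jaw": -1, "x": 0, "y": 0, "z": 0.5, "spin": 0},
  {"jaw": -1, "x": 0, "y": 0, "z": 0, "spin": 0},
  {"jaw": -1, "x": 0, "y": 0, "z": 0, "spin": 0},
  {"jaw": -1, "x": 0, "y": 0, "z": 0, "spin": 0},
])

```text
t: 8.83
tcp_pos: [0.5386, -0.1691, 0.1194]
orientation: [0.18, 0.984, -0.0, 0.001]
ft_force: [0.3, 1.1, 8.7]
gripper_width: 0.671
grasp_force: 34.0
```

```bash
python3 - <<'E'
from h import *
F=[]
for i in range(8):
    c=cap("side");s=env.state();F.append([s["ft_force"][2],s["tcp_pos"][2]])
print(np.mean(F,0),s["t"],s["tcp_pos"])
w=cap("wrist")
save("pics/s5.png",np.hstack([cv2.resize(c["image"][160:285,310:410],(480,600),interpolation=cv2.INTER_CUBIC),cv2.resize(w["image"][60:360,200:360],(320,600))]))
E
```

```text
[9.03541823 0.11945874] 9.2333 [ 0.53864976 -0.16907631  0.11945261]
```

View pics/s5.png

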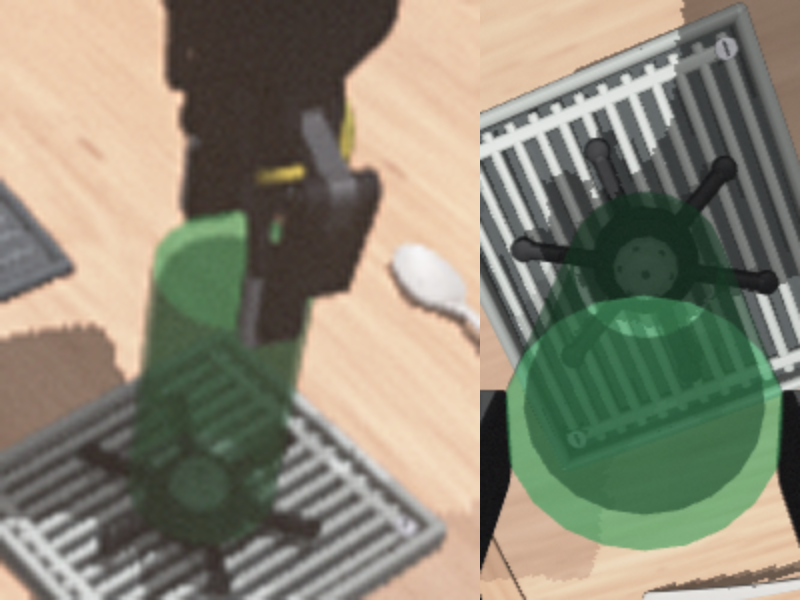

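The star is pressed about 8 mm: 8.2 mm by height, and about 10.8 N of contact force. The rim is centred around the nozzle, so I'll hold for the rinse.

```bash
python3 - <<'E'
from h import *
F=[]
for i in range(90):
    env.capture("top");s=env.state();F.append([s["ft_force"][2],s["tcp_pos"][2],s["grasp_force"]])
F=np.array(F);print(F.mean(0),F[:10].mean(0),F[-10:].mean(0),s["t"])
E
```

```text
[ 8.89363435  0.11946395 33.97942173] [ 9.01902305  0.11945937 33.97915399] [ 9.21082547  0.11946484 33.97953111] 13.7833
```

The press stayed steady for 4.5 s, so I'm handing the job in.

```bash
python3 -c "
from workcell import env
print(env.finish_job())"
```

```text
the job is handed in; nothing more can be done
None
```

The green glass is mouth-down over the star, pressed about 8 mm and rinsed for over 4.5 s; I handed the job in still holding it there, and the amber and clear glasses were not touched.

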